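Couple a keyed shaft into a bench drive and hold it home

ROBOT

A 6-joint arm with a two-finger parallel gripper is mounted at the origin on a cart in front of the work surface, level with it; the furniture and walls round the work are solid. World frame = base frame: x ahead of the robot, y to its left, z up, the work surface at z = 0. Lengths are in mm, angles in rad, forces in N, time in s.
With the tool pointing down it reaches from about 275 to 750 mm from the base axis. Payload 10.2 kg.
Tool frame: the origin (TCP) lies on the centre line of the jaws, within the pads' length; the fingertips stand 14 mm ahead of it and the grasp point (between the pads) lies 5 mm behind it; z points along the fingers, y is the line along which they close (so a half turn about z gives the same grasp; the last joint's range is limited). The gripper opens to 88 mm and grips with 3 to 60 N. Pads are 18 mm wide; open, the fingers measure 123 mm over their backs; the gripper's body (75 mm by 187 mm) begins 45 mm behind the grasp point.
Start: joints at [1.08, 0.313, 1.498, -0, 1.331, -0.223], TCP at [138.933, 506.289, 252.72] pointing down, gripper open.
Joint ranges: [-2.94, 2.94], [-0.97, 2.17], [0.19, 2.56], [-1.23, 4.37], [0.02, 3.11], [-2.88, 2.88]. Speed limits (rad/s): [2.39, 2.39, 3.01, 3.14, 3.14, 3.14].

INTERFACE

Orientations are given as a unit quaternion [x, y, z, w].
In Python, from plant import get_obs, get_image, calibration, close_job gives the robot as it stands.
- The arm moves only by the tool send_rows, never from a script. Its argument "motion" is a list of rows, each a list of 7 numbers: the finger opening in mm, from 0 to 88.1, then the shift along the tool's x, y, z in units of 50 mm (1.0 is 50 mm), then the turn, a rotation vector about the tool's x, y, z in units of 10 degrees (1.0 is 10 degrees). A call has 1 to 8 rows; each row shifts and turns the commanded pose from where the row before left it, along the tool's axes as they then stand; what a row does not reach is not made up. A row lasts 1/8 s, in which the tool goes at most 62.5 mm and 10.7 degrees, less where a joint would pass 70% of its speed; a pose out of reach is approached as far as the arm can. A call is refused whole if a number of a shift passes 1 or a number of a turn 1, either way. A call with a gripper value outside its range is refused whole. The fingers move at their own pace and stop on an object; the grip force is fixed at half the most. Time passes only in rows, so rows that do not move let the fingers close. It gives the time, the measured TCP pose, the force, the opening and the grip force at its end, in the units of the state.
- get_obs(): the state, without advancing time (a new reading comes with each control period).
- get_image(name): name is "scene" or "top"; returns (picture, depth): 400x640x3 uint8, blue, green, red; 400x640 float32, mm along the optical axis (not along the pixel's ray), 0 where there is no reading.
- calibration(name): a dict with "camera_matrix" (3x3 intrinsics, pixels), "k1" (the pictures are not rectified: a ray, as slopes to the right and down, at radius r is drawn at 1 + k1 r^2 times it, then the intrinsics apply), "eye" and "orientation" of the camera in the world. Camera axes: x right, y down, z forward; pixel columns grow to the right and rows downward; lengths in mm; the calibration is good to about 2 mm. A picture is of the moment at which its call begins. calibration takes no time and is no camera call.
- close_job(): hands the job in; it is judged then, once.
The state is a dict: "t": time; "q": joint angles; "dq": joint speeds; "effort": joint torques, N m; "eef_pos": TCP position; "tool_rot": TCP orientation; "force": force on the tool from outside, world axes, zero at the start; "ft_torque": the same for the moment, N m; "width": finger opening in mm; "grasp_force": force on a finger pad.
Only numpy, scipy, OpenCV 4.12 (cv2) and the standard library are available. Lean on these libraries where they do the work, as an engineer would, in place of code of your own. Each camera call takes 0.05 s, during which the arm holds its last target. There are 200 camera calls.

TASK

Get the bench drive ready on its control box: press the round key and then the square key, each fully down and one at a time; never press the long bar key, which would start the drive. Then take the keyed shaft out of its parking ring, push it into the drive's hub, turning it until its key slips into the keyway, and keep pushing against the spring plunger until its flange is flush on the hub. Finish while still gripping the shaft and holding it pressed fully home, and leave the other things where they stand.

Things in the scene. Friction and masses are not known exactly. Their poses are not given: they have to be found in the camera images.
- control_box: fixed white control box 74 (x) x 166 (y) mm, top 33 mm above the worktop, on the robot's right; origin at the centre of its underside, x to its rear, y along its length. Three grey keys lie along its middle line at y = -52, 0 and 52 mm, in an order that changes. A fixed tester 0.49 m high stands close behind and right of it: rise and draw back before turning there
- drive: fixed bench drive on the robot's left, a flat white round base 88 mm across, 14 mm high, with a small black connector at its rear (+x side); origin at the centre of its underside. The steel hub stands upright on its middle
- hub_mouth (a point): centre of the top face of the hub, an upright fixed steel sleeve 54 mm across, mouth 66 mm above the worktop, bore 22.8 mm. A keyway 9 mm wide is cut through its wall from top to bottom. The axes here are the drive's, NOT the keyway's: the keyway points to the drive's front (-x) turned by up to 29 degrees either way, differently each time and not given; see it or feel for it
- plunger (a joint): travel of the spring plunger at the bottom of the hub's bore, m: 0 at rest, about 0.012 with the shaft home, at most 0.016. The shaft's end meets it 33 mm below the mouth. 1000 N/m, so about 12 N at home: it lifts the shaft again by about 10 mm if it is let go
- key_round_top (a point): centre of the top of the round key, a grey cap 24 mm across, top 48 mm above the worktop
- key_round (a joint): travel of the round key, m: 0 up, 0.005 fully down (about 5 N); springs back
- key_square_top (a point): centre of the top of the square key, a grey cap 23 x 23 mm, top 48 mm above the worktop
- key_square (a joint): travel of the square key, m: 0 up, 0.005 fully down (about 5 N); springs back
- key_bar_top (a point): centre of the top of the long bar key (start key, not to be pressed), a grey cap 36 x 12 mm, its length across the row, top 48 mm above the worktop
- key_bar (a joint): travel of the long bar key, m: 0 up, 0.005 fully down
- shaft_grip (a point): centre of the grip of the loose keyed shaft (about 0.22 kg): an upright black block 40 (x) x 14 (y) x 36 (z) mm on a steel flange 46 mm across, 8 mm thick, whose top is 18 mm and underside 26 mm below this point. A small tab on the flange's rim stands above the key. Axes: z up, -x towards the key. At the start it hangs upright in its parking ring
- shaft_flange (a point): centre of the underside of the shaft's flange; meets hub_mouth when home. Axes as shaft_grip
- shaft: the keyed shaft; origin at the centre of its lower end, 71 mm below shaft_grip. Below the flange it is 20 mm thick and 45 mm long with a chamfered end; on its -x side a key 6 mm wide stands out 5 mm, from 12 to 40 mm above the end. The last 12 mm are plain and enter the bore at any turn; then the key rests on the hub until it is turned over the keyway
- stand: fixed white parking ring 52 mm across, bore 34 mm, 50 mm high; origin at the centre of its underside. The flange rests on its top; the shaft is drawn straight up out of it, at least 45 mm
- weight_1: bystander: steel check weight 24 mm across, 38 mm high
- vial_d: bystander: small capped glass vial 28 mm across, 56 mm high
- beaker_50: bystander: small glass beaker 43 mm across, 58 mm high
- hex_key: bystander: black hex key 77 mm long, flat on the worktop
- ultrasonic_bath: fixed obstacle: a steel and blue bath tank 206 x 423 mm and 264 mm high, standing between the control box (right) and the drive and shaft (left); origin at the centre of its underside. Pass well above its rim or go round it. Wall cabinets hang above the back of the worktop, 0.59 m up
Not all that is in view belongs to the job. What is shaped like the shaft but blue is not meant.

How it is judged:
By the outcome, as a careful person would: the job done as asked, in the order asked, and still so for the second after the job is handed in, while the arm keeps its last pose, push and grip.
It also fails if it takes over 64 s, if anything falls off the work surface, if the arm or the gripper's body presses on something with over 40 N, if the wrist force passes 120 N, or if a joint passes its speed limit or range.

## Working session

There is one attempt and no reset: what is moved stays moved. The work goes in short steps, Python scripts to look and compute and a tool call to move; the robot and the scene stay as the last step left them, time stands still between calls to the robot, and variables do not carry over. Pictures are saved under pics/ and viewed, at most 10 in all, crops included, and the job is handed in when it is done.

Besides the shell and the picture viewer there is one more tool, called as name(argument=value, ...), one argument or row to a line, values as JSON. send_rows: Moves the arm, as the interface text tells. Its arguments: {"type":"object","properties":{"motion":{"type":"array"}},"required":["motion"]}

```bash
mkdir -p pics; ls; python3 - <<'E'
from plant import *
import cv2,numpy as np
for n in("scene","top"):
    p,d=get_image(n);cv2.imwrite(f"pics/{n}0.png",p);np.save(f"pics/{n}0.npy",d)
    c=calibration(n);print(n,c)
print(get_obs())
E
```

```text
pics
scene {'camera_matrix': array([[515.04148973,   0.        , 322.18146687],
       [  0.        , 515.04148973, 196.82709569],
       [  0.        ,   0.        ,   1.        ]]), 'k1': -0.01006910597015626, 'eye': array([-734.97835103,  820.07764618,  806.82258114]), 'orientation': array([-0.39742352,  0.75580698, -0.45974542,  0.24381244])}
top {'camera_matrix': array([[452.90844567,   0.        , 326.57636398],
       [  0.        , 452.90844567, 200.2849025 ],
       [  0.        ,   0.        ,   1.        ]]), 'k1': -0.0074715033050026455, 'eye': array([ 170.40629759,   31.06116808, 1461.54955754]), 'orientation': array([-0.70248524,  0.70549138, -0.06547381,  0.06715339])}
{'t': 0.1, 'q': array([ 1.07962094e+00,  3.13403284e-01,  1.49832891e+00, -3.99563774e-06,
        1.33098734e+00, -2.23383940e-01]), 'dq': array([ 0.00106604, -0.00112745, -0.00274231,  0.00119609,  0.00022022,
        0.00049698]), 'effort': array([ 2.87600320e-03, -4.02812862e+01, -2.52642292e+01,  6.95519010e-02,
        3.42907570e-02, -8.34034290e-05]), 'eef_pos': array([138.82834765, 506.11391301, 252.22567958]), 'tool_rot': array([ 1.33495506e-01,  9.91049258e-01, -5.28541432e-04, -1.95233486e-04]), 'force': array([0.78631414, 0.72211829, 0.37262641]), 'ft_torque': array([ 0.01124008,  0.01030535, -0.04636139]), 'grasp_force': 0.0, 'width': 87.81527613040424}
```

View pics/top0.png

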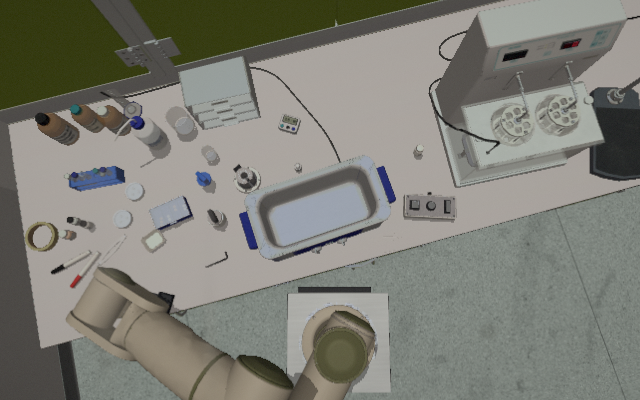

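View pics/scene0.png

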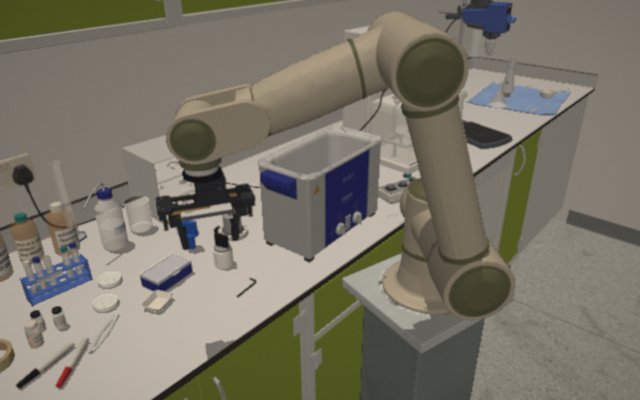

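Top view: the control box is at (430,207), the drive with its hub at (247,179), the black-gripped item in a white ring at (216,216), the blue decoy at (203,178), and the bath at (318,207). Next, one close crop of the candidates.

```bash
cat > h.py <<'E'
import numpy as np,cv2
from plant import *
from scipy.spatial.transform import Rotation as R
def ray(n,u,v):
    c=calibration(n);K=c["camera_matrix"]
    p=cv2.undistortPoints(np.array([[[u,v]]],float),K,np.array([c["k1"],0,0,0,0.]))[0,0]
    # direction in world
    return c["eye"],R.from_quat(c["orientation"]).apply([p[0],p[1],1])
def onz(n,u,v,z):
    e,d=ray(n,u,v);return e+d*(z-e[2])/d[2]
def proj(n,P):
    c=calibration(n);K=c["camera_matrix"]
    q=R.from_quat(c["orientation"]).inv().apply(np.array(P)-c["eye"]);s=q[:2]/q[2];s=s*(1+c["k1"]*(s@s))
    return s*K[0,0]+K[:2,2]
def crop(p,x0,y0,x1,y1,f):
    return cv2.resize(p[y0:y1,x0:x1],None,fx=f,fy=f,interpolation=cv2.INTER_CUBIC)
E
python3 - <<'E'
from h import *
p=cv2.imread("pics/top0.png");s=cv2.imread("pics/scene0.png")
a=crop(p,190,160,270,230,5);b=crop(p,395,180,465,230,5);c=crop(s,170,200,270,280,4)
W=np.zeros((350+320,800,3),np.uint8)[:600]
W[:350,:400]=a;W[:250,400:750]=b;W[350:600,:400]=c[:250]
d=crop(s,370,160,430,210,5);W[350:600,400:700]=d
cv2.imwrite("pics/c1.png",W)
for n,z in(("drive",14),("stand",50)):pass
print(onz("top",247,179,66),onz("top",216,216,90),onz("top",431,206,48))
E
```

```text
[505.44091031 285.60569447  66.        ] [383.61302095 373.00846307  90.        ] [ 419.16794363 -296.9052553    48.        ]
```

View pics/c1.png

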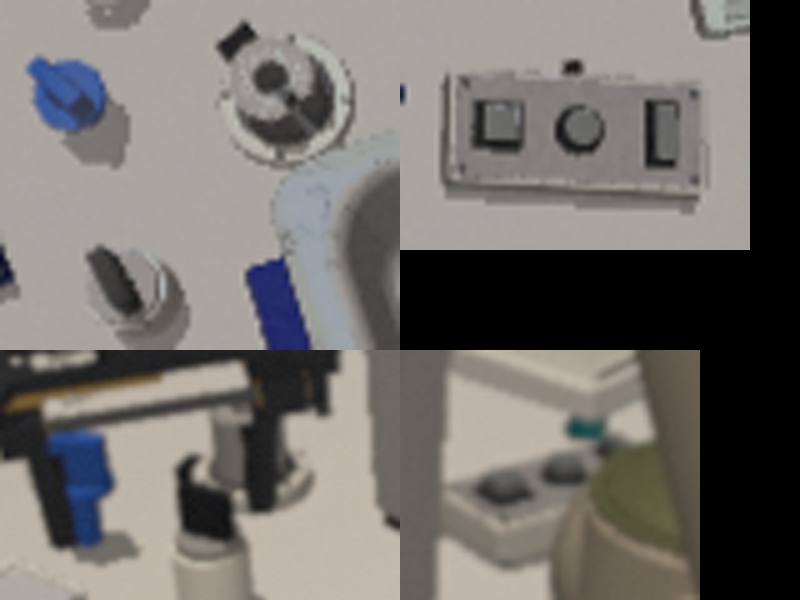

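The crop shows the keys in the order square (414.6,205), round (431,206) and bar (447.4,206.4). The shaft candidates are the black grip on the white ring at (214,216) and the blue one at (203,178), so I choose the black one. The hub bore is at about (243.6,175.4), its keyway runs down-right, and the black connector is at (237,168).

```bash
python3 - <<'E'
from h import *
p=cv2.imread("pics/top0.png");d=np.load("pics/top0.npy")
c=calibration("top");Rw=R.from_quat(c["orientation"]).as_matrix()
v,u=np.mgrid[0:400,0:640]
uv=cv2.undistortPoints(np.stack([u,v],-1).reshape(-1,1,2).astype(float),c["camera_matrix"],np.array([c["k1"],0,0,0,0.])).reshape(400,640,2)
P=(np.dstack([uv,np.ones((400,640))])*d[...,None])@Rw.T+c["eye"]
g=p.max(2)
def box(x0,y0,x1,y1):
    m=np.zeros((400,640),bool);m[y0:y1,x0:x1]=1;return m
def mec(m,z,name):
    ys,xs=np.nonzero(m)
    q=np.array([onz("top",a,b,z)[:2] for a,b in zip(xs,ys)],np.float32)
    (cx,cy),(w,h),an=cv2.minAreaRect(q);print(name,len(q),"mean",q.mean(0).round(1),"rect",np.round([cx,cy,w,h,an],1),"circ",cv2.minEnclosingCircle(q))
    return q
Z=P[...,2]
print("hub z",np.round(Z[165:192:2,230:262:3]).astype(int))
print("stand z",np.round(Z[205:230:2,204:228:2]).astype(int))
mec(box(228,160,264,195)&(Z>50),66,"hub")
mec(box(228,160,264,195)&(Z>60)&(g<90),66,"hubdark")
mec(box(200,200,232,230)&(Z>35),50,"stand")
mec(box(200,200,232,230)&(g<80)&(Z>80),94,"grip")
mec(box(200,200,232,230)&(Z>85),94,"griph")
mec(box(400,190,460,222)&(Z>40),48,"keysall")
for n,x0,x1 in(("sq",408,422),("rd",423,439),("bar",440,454)):
    mec(box(x0,196,x1,217)&(Z>41),48,n)
mec(box(400,186,460,225)&(Z>22),33,"boxtop")
mec(box(230,160,243,171)&(g<70),10,"conn")
print(g[195:236-4:2,206:228])
E
```

```text
hub z [[   2   -2    0   11    2   -1   -1    0    3    1    3]
 [   4    3   12   14    2   11   16   12   -8   -8    3]
 [1462   12   16   65   65   61   65   18    9   -5    5]
 [   0    3   16   67   64   61   66   71   12   15   -1]
 [   3    0   59   64   62   56   59   64   20   14    8]
 [  -1    2   68   67   41   30   66   63   15   17   -3]
 [  -1    2   67   68   33   29   65   68   31   13    0]
 [   1    3   63   65   67   33   27   60   27   17   12]
 [   1    0   11   66   70   64   18   45   21    7    2]
 [   5   -4   10   49   66   64   49   15   14   18    4]
 [   0   -4   15   18   40   49   29   20   17   10    2]
 [  -3   -4   12   15   16   19   20   19   14   21    3]
 [  -2   -1    3   12   20   14   14   18   12    2  262]
 [  -1    2    4    2   21   12   12   15  263  262  262]]
stand z [[-4  2  2 -3 -2 -2 -1  6 -6  1  1 -2]
 [-6  4  1 -8  0 -2 -1  0  2 -1  0  0]
 [ 5  5  3 89  4 -2  6  0 -2  1 -1  1]
 [ 2  5 91 94 83 54 57 57 -3 -3  4 -1]
 [-2 -1 94 96 91 64 59 56 59 36  1  1]
 [ 0 -2 55 93 94 93 56 61 60 47 25  0]
 [ 2  1 57 94 96 93 72 63 60 47 30  1]

[... 2779 characters left out ...]
4 134 148 149 150 108 182 107
   87  87 155 169]
 [169 162 153 150 149  89  62  59  55  47  39  39 133 150 150 101 161 106
   89  88 104 165]
 [169 171 157 151 151 151 112  68  48  41  36  38  77 129 105 136  98  91
   90  91 110 118]
 [169 168 169 176 147 150 145 147 126  85  99  96  93 132 120  98  94  93
   95 111 117 117]
 [168 169 169 168 168 171 159 156 142 131 122 117 109  89  95  96  97 105
  117 118 118 132]
 [169 168 169 170 170 170 170 142 124 119 110 108 108 112 111 119 118 119
  117 119 132 167]
 [169 169 169 168 169 169 170 169 170 141 136 121 118 119 119 118 119 119
  118 159 170 170]
 [168 170 169 168 168 170 168 169 170 169 169 170 169 169 169 140 134 134
  134 168 170 171]]
```

```bash
python3 - <<'E'
from h import *
p=cv2.imread("pics/top0.png");d=np.load("pics/top0.npy")
c=calibration("top");Rw=R.from_quat(c["orientation"]).as_matrix()
v,u=np.mgrid[0:400,0:640]
uv=cv2.undistortPoints(np.stack([u,v],-1).reshape(-1,1,2).astype(float),c["camera_matrix"],np.array([c["k1"],0,0,0,0.])).reshape(400,640,2)
P=(np.dstack([uv,np.ones((400,640))])*d[...,None])@Rw.T+c["eye"]
P=P[(d>0)];P=P[np.abs(P).max(1)<1500]
# height map max per 40mm
print("cols y",list(range(-160,-560,-40)))
for x in range(640,320,-40):
    r=[]
    for y in range(-160,-560,-40):
        q=P[(abs(P[:,0]-x)<20)&(abs(P[:,1]-y)<20)];r.append(int(q[:,2].max()) if len(q) else -1)
    print(x,r)
Q=P[(abs(P[:,0]-505)<45)&(abs(P[:,1]-290)<45)&(P[:,2]>57)&(P[:,2]<75)]
print("hub",cv2.minEnclosingCircle(Q[:,:2].astype(np.float32)),Q.mean(0),len(Q))
B=P[(abs(P[:,0]-505)<60)&(abs(P[:,1]-290)<60)&(P[:,2]>8)&(P[:,2]<75)]
print("base",cv2.minEnclosingCircle(B[:,:2].astype(np.float32)))
g=p.max(2)
print(g[170:192,234:262])
for n,uu,vv in(("sq",414.6,205),("rd",431,206),("bar",447.4,206.4)):print(n,onz("top",uu,vv,48).round(1))
print(get_obs()["tool_rot"])
E
```

```text
cols y [-160, -200, -240, -280, -320, -360, -400, -440, -480, -520]
640 [7, 6, 7, 47, 233, 269, 272, 310, 378, 311]
600 [7, 6, 62, 60, 312, 268, 279, 319, 373, 309]
560 [7, 11, 9, 8, 350, 363, 285, 308, 317, 314]
520 [4, 8, 9, 8, 10, 372, 374, 270, 270, 271]
480 [2, 25, 37, 25, 22, 258, 267, 269, 61, 7]
440 [254, 39, 54, 52, 50, 54, 27, 7, 10, 8]
400 [256, 38, 53, 56, 49, 54, 6, 8, 7, 6]
360 [8, 7, 5, 7, 8, 7, 7, 7, 8, 6]
hub ((517.1219482421875, 296.75518798828125), 28.226760864257812) [517.77006287 297.16860832  65.69918539] 181
base ((510.635009765625, 307.93524169921875), 56.55294418334961)
[[ 74  37  43  97 147 149 156 154 159 160 154 174 158 154 153 152 158 153
  172 182 182 182 173 171 170 170 170 171]
 [127  61  81 153 154 153 165 161 155 152 151 162 168 155 158 154 152 130
  102 169 176 181 182 171 163 170 171 171]
 [170 116 130 149 163 154 164 155 117 104  85 128 155 160 153 160 152 152
   96 109 138 179 183 180 135 168 170 170]
 [171 171 154 150 157 153 156 118  70  62  62  62  82 150 154 178 156 152
  117  83  91 170 181 182 161 159 170 171]
 [169 171 154 152 170 156 132 
[... 1521 characters left out ...]
119  74  54  50  55  52  50  49  47  57  72
  117 176 180 182 173 112 101 166 171 165]
 [171 169 156 154 175 179 180 180 136  88  71  66  63  62  71  69  94 118
  177 179 180 171 133  98 113 163 167 148]
 [171 170 169 133 157 170 179 180 180 143 138 100 101 103 117 119 120 138
  178 174 166 121 115 125 120 153 160 161]
 [171 170 169 171 155 125 164 173 177 180 181 103 100 135 138 139 139 173
  169 147 110 141 154 161 160 163 161 159]
 [169 170 169 170 170 138 121 131 153 169 171 107 102 169 171 170 170 148
  115 149 157 161 161 162 161 162 161 162]]
sq [ 422.6 -245.1   48. ]
rd [ 419.2 -296.9   48. ]
bar [ 417.6 -348.8   48. ]
[ 1.33495506e-01  9.91049258e-01 -5.28541432e-04 -1.95233486e-04]
```

send_rows(
  motion=[
    [0,0,0,-1,0,0,0],
    [0,0,0,-1,0,0,0],
    [0,0,0,-0.4,0,0,0],
    [0,-0.6,-0.87,0,0,0,0],
    [0,-0.6,-0.87,0,0,0,0],
    [0,-0.6,-0.87,0,0,0,0],
    [0,-0.6,-0.87,0,0,0,0],
    [0,-0.6,-0.87,0,0,0,0],
  ],
)

```text
t: 1.1
eef_pos: [226.0, 255.3, 372.5]
tool_rot: [0.133, 0.991, -0.0, 0.0]
force: [1.5, -0.1, 0.0]
width: 10.2
grasp_force: 0.0
```

send_rows(
  motion=[
    [0,-0.6,-0.87,0,0,0,0],
    [0,-0.6,-0.87,0,0,0,0],
    [0,-0.6,-0.87,0,0,0,0],
    [0,-0.6,-0.87,0,0,0,0],
    [0,-0.6,-0.87,0,0,0,0],
    [0,-0.6,-0.87,0,0,0,0],
  ],
)

```text
t: 1.85
eef_pos: [330.6, -44.3, 372.7]
tool_rot: [0.134, 0.991, 0.0, 0.0]
force: [1.2, 0.3, -0.0]
width: 0.4
grasp_force: 0.0
```

send_rows(
  motion=[
    [0,-0.61,-0.88,0,0,0,0],
    [0,-0.61,-0.88,0,0,0,0],
    [0,-0.61,-0.88,0,0,0,0],
    [0,-0.61,-0.88,0,0,0,0],
    [0,-0.61,-0.88,0,0,0,0],
    [0,0,0,1,0,0,0],
    [0,0,0,1,0,0,0],
    [0,0,0,1,0,0,0],
  ],
)

```text
t: 2.85
eef_pos: [419.1, -294.9, 220.9]
tool_rot: [0.134, 0.991, 0.0, -0.0]
force: [0.3, -0.6, -0.7]
width: 0.5
grasp_force: 0.0
```

```bash
python3 - <<'E'
from h import *
for n in("scene","top"):
    p,d=get_image(n);cv2.imwrite(f"pics/{n}1.png",p);np.save(f"pics/{n}1.npy",d)
s=cv2.imread("pics/scene1.png");p=cv2.imread("pics/top1.png")
W=np.zeros((600,800,3),np.uint8)
W[:320,:]=crop(s,165,200,265,240,8)
W[:]=0
W[:400,:500]=crop(s,170,200,270,280,5);W[:300,500:800]=crop(s,370,160,430,220,5)
W[400:600,:375]=crop(p,195,160,270,200,5);W[400:600,400:750]=crop(p,395,180,465,220,5)
cv2.imwrite("pics/c2.png",W);print(get_obs()["eef_pos"])
E
```

```text
[ 417.90352157 -293.40541373  218.331923  ]
```

View pics/c2.png

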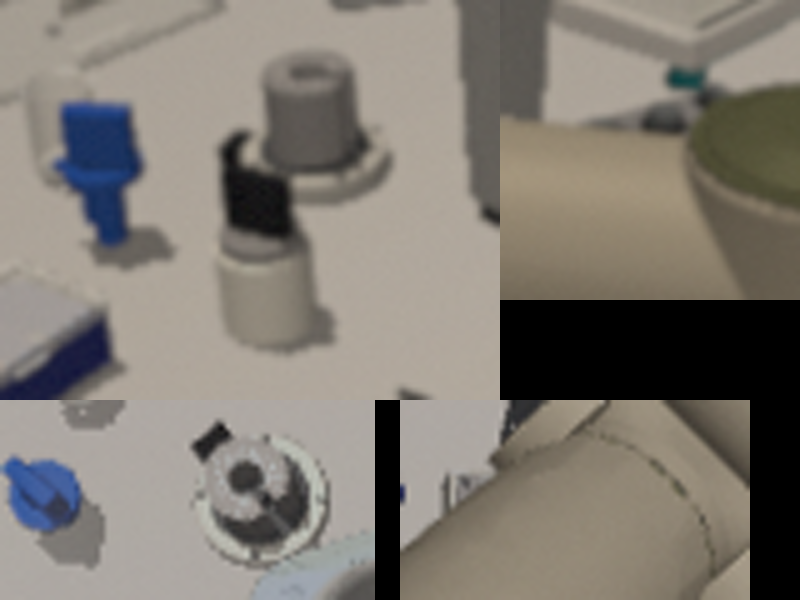

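send_rows(
  motion=[
    [0,0,0.04,1,0,0,0],
    [0,0,0,1,0,0,0],
    [0,0,0,0.8,0,0,0],
    [0,0,0,0,0,0,0],
  ],
)

```text
t: 3.45
eef_pos: [419.8, -292.9, 82.5]
tool_rot: [0.134, 0.991, 0.001, -0.001]
force: [-0.2, -1.2, 1.1]
width: 0.1
grasp_force: 0.0
```

```bash
python3 - <<'E'
from h import *
s=cv2.imread("pics/scene1.png");p=cv2.imread("pics/top1.png");g=p.max(2)
print(get_obs()["eef_pos"],proj("scene",[558,330,10]),proj("scene",[384.6,384.3,94]))
a=R.from_euler("z",28.3,degrees=True)
for sg in(1,-1):
    P=np.array([384.6,384.3,58])+a.apply([sg*23,0,0]);print(sg,"tab scene",proj("scene",P),"top",proj("top",P))
W=np.zeros((560,800,3),np.uint8)
W[:560,:400]=crop(s,205,225,235,267,400/30)[:560,:400]
W[:400,400:800]=crop(p,200,200,235,235,400/35)
W=np.clip(W.astype(float)*1.3,0,255).astype(np.uint8)
cv2.imwrite("pics/c3.png",W)
b=onz("top",243.8,175.2,66)[:2];print("bore",b)
for q in((248,179),(247.5,180),(247.3,178.6)):
    w=onz("top",*q,66)[:2]-b;print(q,np.degrees(np.arctan2(w[1],w[0]))%360,np.hypot(*w))
E
```

```text
[ 419.79663319 -292.92314517   82.49296377] [215.23744022 227.58157765] [220.07907316 233.74539024]
1 tab scene [214.47170053 243.1163632 ] top [211.6990056 210.9043311]
-1 tab scene [228.30653374 247.33280333] top [218.10289295 223.65385013]
bore [517.87344198 296.1256391 ]
(248, 179) 227.72119514051008 18.503076390044512
(247.5, 180) 217.8599554584333 19.87579527894426
(247.3, 178.6) 225.75647049301477 15.960061520658614
```

View pics/c3.png

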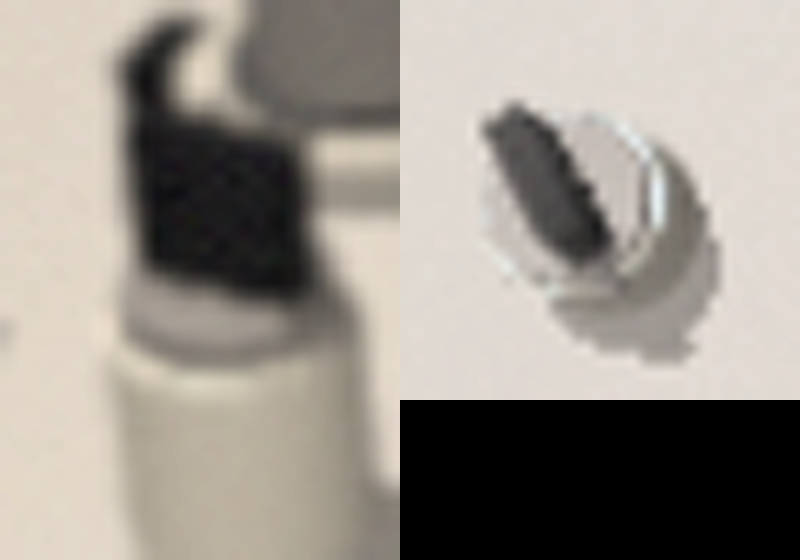

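Picture: the upper-left black bit is the drive's connector, at its projection (215,227). There is no tab at the grip's far-left end, and a grey lump at the near-right end (229,247). So the key likely points along -axis, about 208°. I'll check that once the shaft is lifted. Now pressing the round key.

send_rows(
  motion=[
    [0,0.01,-0.07,0.3,0,0,0],
    [0,0,0,0.1,0,0,0],
    [0,0,0,0.06,0,0,0],
    [0,0,0,0,0,0,0],
  ],
)

```text
t: 3.95
eef_pos: [418.7, -296.8, 60.3]
tool_rot: [0.133, 0.991, -0.001, 0.0]
force: [-0.7, -1.6, 2.8]
width: 0.2
grasp_force: 1.3
```

send_rows(
  motion=[
    [0,0,0,0.06,0,0,0],
    [0,0,0,0.04,0,0,0],
    [0,0,0,0,0,0,0],
  ],
)

```text
t: 4.32
eef_pos: [418.9, -296.8, 57.0]
tool_rot: [0.133, 0.991, -0.001, 0.001]
force: [-6.9, 4.7, 27.1]
width: 0.2
grasp_force: 13.6
```

send_rows(
  motion=[
    [0,0,0,0,0,0,0],
    [0,0,0,-0.6,0,0,0],
    [0,0,0,0,0,0,0],
    [0,0.1,0.5,0,0,0,0],
    [0,0.1,0.5,0,0,0,0],
    [0,0,0,0,0,0,0],
    [0,0,0,0,0,0,0],
  ],
)

```text
t: 5.2
eef_pos: [422.1, -245.9, 84.3]
tool_rot: [0.133, 0.991, 0.0, -0.0]
force: [0.7, 0.0, 0.6]
width: 0.4
grasp_force: 0.0
```

send_rows(
  motion=[
    [0,0,0,0.3,0,0,0],
    [0,0,0,0.12,0,0,0],
    [0,0,0,0.06,0,0,0],
    [0,0,0,0.06,0,0,0],
    [0,0,0,0.02,0,0,0],
    [0,0,0,0,0,0,0],
  ],
)

```text
t: 5.95
eef_pos: [421.9, -245.5, 57.3]
tool_rot: [0.133, 0.991, -0.0, -0.0]
force: [-5.7, 2.0, 9.3]
width: 0.3
grasp_force: 4.9
```

send_rows(
  motion=[
    [0,0,0,0.04,0,0,0],
    [0,0,0,0,0,0,0],
  ],
)

```text
t: 6.2
eef_pos: [422.0, -245.6, 56.9]
tool_rot: [0.133, 0.991, -0.0, -0.0]
force: [-11.9, 5.7, 31.3]
width: 0.5
grasp_force: 15.7
```

send_rows(
  motion=[
    [0,0,0,-0.6,0,0,0],
    [0,0,0,-1,0,0,0],
    [0,0,0,-1,0,0,0],
    [0,0,0,-1,0,0,0],
    [0,0,0,-1,0,0,0],
    [0,0,0,-1,0,0,0],
    [0,0,0,-0.8,0,0,0],
  ],
)

```text
t: 7.08
eef_pos: [422.2, -245.3, 376.9]
tool_rot: [0.133, 0.991, -0.001, 0.001]
force: [-0.3, -0.1, 0.2]
width: 0.4
grasp_force: 0.0
```

```bash
python3 - <<'E'
from h import *
d=np.load("pics/top1.npy")
c=calibration("top");Rw=R.from_quat(c["orientation"]).as_matrix()
v,u=np.mgrid[0:400,0:640]
uv=cv2.undistortPoints(np.stack([u,v],-1).reshape(-1,1,2).astype(float),c["camera_matrix"],np.array([c["k1"],0,0,0,0.])).reshape(400,640,2)
P=(np.dstack([uv,np.ones((400,640))])*d[...,None])@Rw.T+c["eye"]
P=P[(d>0)];P=P[(P[:,2]>120)&(P[:,2]<300)&(P[:,0]>200)&(P[:,0]<560)&(P[:,1]>100)&(P[:,1]<450)]
for x in range(260,560,20):
    q=P[abs(P[:,0]-x)<10]
    if len(q)>2:print(x,np.sort(q[:,1])[-3:].round(),q[:,2].max().round())
E
```

```text
260 [215. 236. 239.] 268.0
280 [244. 246. 248.] 270.0
300 [253. 253. 253.] 265.0
320 [259. 260. 262.] 266.0
340 [265. 265. 268.] 266.0
360 [271. 272. 272.] 268.0
380 [253. 254. 257.] 268.0
400 [256. 256. 256.] 268.0
420 [248. 249. 251.] 267.0
440 [214. 217. 220.] 268.0
460 [149. 151. 160.] 266.0
```

send_rows(
  motion=[
    [50,0.34,0.995,0,0,0,0],
    [50,0.34,0.995,0,0,0,0],
    [50,0.34,0.995,0,0,0,0],
    [50,0.34,0.995,0,0,0,0],
    [50,0.34,0.995,0,0,0,0],
    [50,0.34,0.995,0,0,0,0],
    [50,0.34,0.995,0,0,0,0],
    [50,0.34,0.995,0,0,0,0],
  ],
)

```text
t: 8.07
eef_pos: [395.9, 176.2, 374.9]
tool_rot: [0.133, 0.991, 0.0, 0.001]
force: [-0.0, -0.2, 0.8]
width: 49.9
grasp_force: 0.0
```

send_rows(
  motion=[
    [50,0.34,0.995,0,0,0,0],
    [50,0.34,0.995,0,0,0,0],
    [50,0.34,0.995,0,0,0,0],
    [50,0.34,0.995,0,0,0,0],
  ],
)

```text
t: 8.57
eef_pos: [383.0, 386.2, 374.8]
tool_rot: [0.133, 0.991, 0.0, 0.0]
force: [0.3, -0.1, -0.5]
width: 49.9
grasp_force: 0.0
```

send_rows(
  motion=[
    [50,0,0,0,0,0,-0.88],
    [50,0,0,0,0,0,-0.88],
    [50,0,0,0,0,0,-0.88],
    [50,0,0,0,0,0,-0.88],
    [50,0,0,0,0,0,-0.88],
    [50,0,0,0,0,0,0],
  ],
)

```text
t: 9.32
eef_pos: [383.4, 384.4, 374.7]
tool_rot: [-0.247, 0.969, 0.0, 0.0]
force: [-0.7, -0.5, 0.4]
width: 50.2
grasp_force: 0.0
```

```bash
cat >> h.py <<'E'
def go(x,y,yaw=None):
    o=get_obs();r=R.from_quat(o["tool_rot"]);M=r.as_matrix();d=np.array([x,y,0])-o["eef_pos"];d[2]=0
    cy=np.degrees(np.arctan2(M[1,0],M[0,0]))%360
    print("pos",o["eef_pos"].round(1),"xyaw",cy.round(1),"tilt",M[:,2].round(4),"shift",(M.T@d/50).round(3),"turnz",None if yaw is None else -((yaw-cy+180)%360-180)/10,"F",o["force"].round(1),"q",o["q"].round(2),"w",o["width"])
E
python3 -c "
from h import *
go(384.6,384.3,208.3)"
```

```text
pos [383.4 384.4 374.7] xyaw 208.6 tilt [ 1.e-04  4.e-04 -1.e+00] shift [-0.021 -0.013  0.   ] turnz 0.028235699430084082 F [-0.7 -0.5  0.4] q [ 0.57  0.3   1.2   0.    1.64 -1.5 ] w 50.16187838864656
```

send_rows(
  motion=[
    [50,-0.02,-0.01,1,0,0,0],
    [50,0,0,1,0,0,0],
    [50,0,0,1,0,0,0],
    [50,0,0,1,0,0,0],
    [50,0,0,1,0,0,0],
    [50,0,0,0.3,0,0,0],
    [50,0,0,0,0,0,0],
  ],
)

```text
t: 10.2
eef_pos: [384.7, 384.5, 110.2]
tool_rot: [-0.247, 0.969, 0.0, 0.0]
force: [-0.1, 0.7, 0.7]
width: 50.1
grasp_force: 0.0
```

```bash
python3 -c "
from h import *
go(384.6,384.3,208.3)
for n in('scene','top'):
    p,d=get_image(n);cv2.imwrite(f'pics/{n}2.png',p)
    if n=='scene': a=crop(p,175,200,265,275,4.4)
    else: b=crop(p,185,190,255,240,5.6)
W=np.zeros((330,800,3),np.uint8);W[:330,:396]=a[:330];W[:280,400:792]=b
cv2.imwrite('pics/c4.png',W)"
```

```text
pos [384.7 384.5 110.2] xyaw 208.6 tilt [ 0.e+00  1.e-04 -1.e+00] shift [ 0.004 -0.002 -0.   ] turnz 0.027547187723558863 F [-0.1  0.7  0.7] q [ 0.57  0.51  1.61  0.    1.02 -1.5 ] w 50.12294852067724
```

View pics/c4.png

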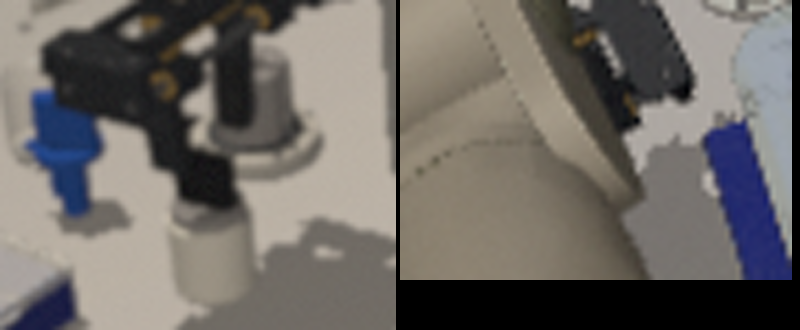

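The fingers straddle the black grip, seen at crop (208,178), and the blue part stands clear behind. Descending and gripping.

send_rows(
  motion=[
    [50,0,0,0.34,0,0,0],
    [50,0,0,0.34,0,0,0],
    [50,0,0,0,0,0,0],
    [0,0,0,0,0,0,0],
    [0,0,0,0,0,0,0],
    [0,0,0,0,0,0,0],
    [0,0,0,0,0,0,0],
    [0,0,0,0,0,0,0],
  ],
)

```text
t: 11.3
eef_pos: [384.5, 384.5, 76.0]
tool_rot: [-0.247, 0.969, 0.0, 0.0]
force: [-1.1, 1.7, 2.5]
width: 13.6
grasp_force: 30.0
```

```bash
python3 -c "
from h import *
go(384.6,384.3,208.3);print(get_obs()['grasp_force'])"
```

```text
pos [384.5 384.5  76. ] xyaw 208.7 tilt [ 4.e-04  5.e-04 -1.e+00] shift [ 0.001 -0.005 -0.   ] turnz 0.035682113207838026 F [-1.1  1.7  2.5] q [ 0.57  0.56  1.64  0.    0.94 -1.5 ] w 13.568543167894783
29.999954947270453
```

send_rows(
  motion=[
    [0,0,0,-0.3,0,0,0],
    [0,0,0,-0.7,0,0,0],
    [0,0,0,-1,0,0,0],
    [0,0,0,-1,0,0,0],
    [0,0,0,0,0,0,0],
  ],
)

```text
t: 11.92
eef_pos: [385.4, 384.9, 229.9]
tool_rot: [-0.248, 0.969, 0.001, 0.004]
force: [0.3, 0.2, -3.7]
width: 13.5
grasp_force: 30.0
```

```bash
python3 -c "
from h import *
go(384.6,384.3,208.3);o=get_obs();print(o['grasp_force'])
p,d=get_image('scene');cv2.imwrite('pics/scene3.png',p)
c=proj('scene',o['eef_pos']-[0,0,40]).astype(int);print(c)
a=crop(p,c[0]-25,c[1]-25,c[0]+25,c[1]+25,11)
a=np.clip(a.astype(float)*1.4,0,255).astype(np.uint8)
cv2.imwrite('pics/c5.png',a)"
```

```text
pos [385.4 384.9 229.9] xyaw 208.7 tilt [ 0.0065  0.0039 -1.    ] shift [ 0.02  -0.002 -0.   ] turnz 0.03622075796463946 F [ 0.3  0.2 -3.7] q [ 0.57  0.37  1.48 -0.    1.29 -1.5 ] w 13.531316007062937
29.999952083453536
[216 201]
```

View pics/c5.png

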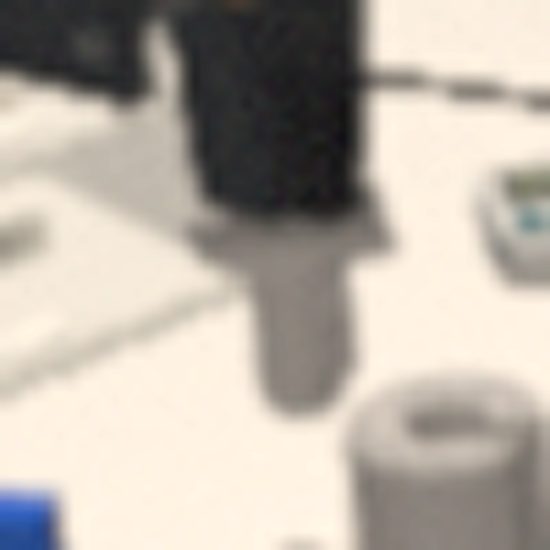

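The tab shows on the right of the flange at (380,210), so the key is on the -axis, near-right side and tool x is the key direction. The hub's slot also runs rightward from its bore at (450,425). Moving over the hub.

send_rows(
  motion=[
    [0,0,0,-0.6,0,0,0],
    [0,-0.37,-0.705,0,0,0,0],
    [0,-0.37,-0.705,0,0,0,0],
    [0,-0.37,-0.705,0,0,0,0],
    [0,-0.37,-0.705,0,0,0,0],
    [0,0,0,0,0,0,-0.82],
    [0,0,0,0,0,0,-0.82],
    [0,0,0,0,0,0,0],
  ],
)

```text
t: 12.98
eef_pos: [516.6, 295.8, 254.1]
tool_rot: [-0.382, 0.924, 0.0, -0.002]
force: [-0.6, 0.3, -1.8]
width: 13.4
grasp_force: 30.0
```

```bash
python3 -c "
from h import *
go(517.5,296.5,225)"
```

```text
pos [516.6 295.8 254.1] xyaw 225.0 tilt [-0.0029 -0.0011 -1.    ] shift [-0.023 -0.002 -0.   ] turnz -0.0029606175803365887 F [-0.6  0.3 -1.8] q [ 0.32  0.47  1.27 -0.    1.41 -2.03] w 13.440677698509074
```

send_rows(
  motion=[
    [0,-0.02,0,0.9,0,0,0],
    [0,0,0,0.9,0,0,0],
    [0,0,0,0.32,0,0,0],
    [0,0,0,0,0,0,0],
    [0,0,0,0,0,0,0],
  ],
)

```text
t: 13.6
eef_pos: [518.5, 297.1, 151.5]
tool_rot: [-0.383, 0.924, -0.0, 0.001]
force: [0.5, 0.1, -2.6]
width: 13.6
grasp_force: 30.0
```

```bash
python3 -c "
from h import *
go(517.5,296.5,225);o=get_obs()
p,d=get_image('scene');cv2.imwrite('pics/scene4.png',p)
c=proj('scene',[517.5,296.5,70]);print(c,proj('scene',[517.5,296.5,66]),proj('scene',o['eef_pos']-[0,0,71]))
c=c.astype(int)
a=crop(p,c[0]-25,c[1]-25,c[0]+25,c[1]+25,11)
a=np.clip(a.astype(float)*1.4,0,255).astype(np.uint8)
cv2.imwrite('pics/c6.png',a)"
```

```text
pos [518.5 297.1 151.5] xyaw 225.0 tilt [ 2.7e-03  9.0e-04 -1.0e+00] shift [ 0.022  0.006 -0.   ] turnz 0.0022042152208257447 F [ 0.5  0.1 -2.6] q [ 0.32  0.56  1.4  -0.    1.18 -2.03] w 13.592975514250211
[229.43411526 212.53567662] [229.5501877  213.71991375] [228.81219046 209.34169937]
```

View pics/c6.png

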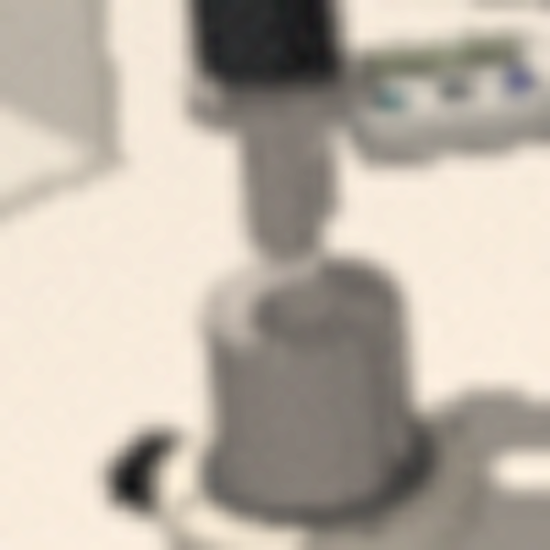

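```bash
python3 - <<'E'
from h import *
p=cv2.imread("pics/scene4.png").astype(float).mean(2)
for r in list(range(199,208))+list(range(216,226)):
    row=p[r,212:248];bg=row[:4].mean() 
    g=np.diff(cv2.GaussianBlur(p[r:r+1,205:255],(3,1),0)[0])
    x=np.arange(205,254)+.5
    print(r,p[r,214:246].astype(int))
for z in(66,56,46,40,80,86,92):print(z,proj("scene",[517.5,296.5,z]).round(2))
E
```

```text
199 [134 160 165 166 166 166 165 162 155 146 138 121  95  89  91  89  88  90
  94 105 122 125  99 101 108 112 112 110 109 107 106 106]
200 [132 157 165 166 166 165 167 166 164 164 161 138  99  88  91  88  88  90
  97 103 127 140 118 100 101 102 103 105 109 110 114 113]
201 [131 149 163 165 166 165 166 165 167 167 166 144 101  87  92  91  88  90
  91  96 124 151 140 115 110 105 105 108 116 128 143 146]
202 [147 156 164 167 166 165 165 166 166 167 165 147 107  90  91  91  89  86
  86  91 121 158 159 146 143 143 143 145 146 154 163 165]
203 [161 164 165 165 167 166 166 166 166 167 164 148 109  91  92  89  88  86
  86  90 121 160 167 166 164 165 164 165 164 166 166 168]
204 [165 167 167 167 166 166 167 166 166 167 165 151 115  93  90  91  88  83
  84  90 120 157 168 167 168 168 167 168 168 167 167 167]
205 [166 166 167 167 166 166 166 166 167 166 165 152 117  94  92  92  90  84
  84  93 119 154 166 167 166 166 167 166 166 168 167 167]
206 [166 167 166 167 167 166 167 166 166 166 166 152 120  94  91  92  88  84
  88 103 133 159 166 167 166 167 167 167 167 167 168 167]
207 [167 166 167 166
[... 897 characters left out ...]
81  92 128 163 170 169 167]
222 [168 168 168 168 168 169 167 165 150 110  86  86  88  88  90  91  90  91
  90  89  87  86  86  81  77  80  88 123 159 166 163 153]
223 [167 167 168 168 169 168 169 167 152 116  88  85  87  87  90  90  91  89
  90  88  86  87  85  81  75  78  84 114 148 147 136 124]
224 [169 168 166 165 165 167 169 167 154 119  89  85  88  89  89  90  91  89
  89  90  87  87  86  82  76  78  77  94 116 119 110 102]
225 [168 165 156 146 143 147 159 165 152 119  90  84  88  87  90  92  91  91
  89  89  88  86  86  83  75  79  76  71  82  90  91  86]
66 [229.55 213.72]
56 [229.84 216.67]
46 [230.13 219.6 ]
40 [230.3  221.35]
80 [229.14 209.56]
86 [228.97 207.77]
92 [228.79 205.97]
```

```bash
python3 - <<'E'
from h import *
for cx,cy in((517.1,296.8),(517.9,296.1)):
  for n in("top0","top1"):
    p=cv2.imread(f"pics/{n}.png").mean(2).astype(np.float32)
    print(n,cx)
    for r in(15,18,21,24):
        A=np.arange(170,290,6);uv=np.array([proj("top",[cx+r*np.cos(np.radians(a)),cy+r*np.sin(np.radians(a)),66]) for a in A],np.float32)
        v=cv2.remap(p,uv[None,:,0],uv[None,:,1],cv2.INTER_LINEAR)[0];print(r,dict(zip(A.tolist(),v.astype(int).tolist())))
p=cv2.imread("pics/scene1.png").mean(2).astype(int)
print(p[205:226,220:246])
E
```

```text
top0 517.1
15 {170: 163, 176: 169, 182: 166, 188: 163, 194: 154, 200: 142, 206: 123, 212: 104, 218: 86, 224: 79, 230: 77, 236: 85, 242: 105, 248: 127, 254: 144, 260: 152, 266: 157, 272: 161, 278: 161, 284: 158}
18 {170: 154, 176: 155, 182: 155, 188: 154, 194: 150, 200: 144, 206: 132, 212: 95, 218: 62, 224: 53, 230: 43, 236: 71, 242: 112, 248: 136, 254: 148, 260: 148, 266: 151, 272: 159, 278: 159, 284: 153}
21 {170: 158, 176: 150, 182: 146, 188: 145, 194: 147, 200: 144, 206: 128, 212: 90, 218: 62, 224: 44, 230: 58, 236: 90, 242: 122, 248: 143, 254: 152, 260: 151, 266: 151, 272: 159, 278: 157, 284: 153}
24 {170: 148, 176: 141, 182: 131, 188: 131, 194: 134, 200: 122, 206: 112, 212: 90, 218: 67, 224: 69, 230: 62, 236: 83, 242: 113, 248: 133, 254: 139, 260: 138, 266: 141, 272: 148, 278: 148, 284: 148}
top1 517.1
15 {170: 168, 176: 173, 182: 170, 188: 166, 194: 156, 200: 144, 206: 125, 212: 107, 218: 89, 224: 81, 230: 79, 236: 86, 242: 107, 248: 130, 254: 147, 260: 157, 266: 162, 272: 165, 278: 165, 284: 161}
18 {170: 156, 176: 157, 182: 157, 188: 157, 194: 153, 200: 147, 206: 135, 212: 98
[... 3722 characters left out ...]
88  83  75
   74  81  95 131 158 164 163 163]
 [162 161 141  98  81  83  85  87  90  90  90  88  88  85  85  82  82  76
   74  80  94 127 157 163 162 163]
 [163 161 143 102  81  83  86  85  87  86  87  87  87  86  84  83  83  76
   74  78  89 124 158 163 164 163]
 [163 160 145 107  83  81  85  86  87  87  88  87  87  86  86  83  83  77
   73  77  84 120 156 163 163 163]
 [165 162 147 113  83  83  85  85  87  88  88  88  87  87  83  84  84  79
   74  76  82 113 152 161 162 162]
 [162 163 149 116  87  82  84  86  86  88  88  88  88  86  83  84  82  80
   74  75  78 103 140 154 157 157]
 [154 158 148 116  88  82  84  84  87  88  86  87  87  86  84  83  85  80
   73  76  77  86 115 140 142 140]]
```

send_rows(
  motion=[
    [0,0.056,-0.023,0,0,0,0],
    [0,0,0,0.14,0,0,0],
    [0,0,0,0.1,0,0,0],
    [0,0,0,0.06,0,0,0],
    [0,0,0,0.04,0,0,0],
    [0,0,0,0,0,0,0],
  ],
)

```text
t: 14.4
eef_pos: [516.4, 294.1, 132.5]
tool_rot: [-0.383, 0.924, 0.0, -0.0]
force: [-1.0, 1.1, -3.4]
width: 13.9
grasp_force: 30.0
```

```bash
python3 -c "
from h import *
go(517.5,296.5,225);print(get_obs()['ft_torque'].round(2))"
```

```text
pos [516.4 294.1 132.5] xyaw 225.1 tilt [-6.e-04  2.e-04 -1.e+00] shift [-0.05   0.017 -0.   ] turnz 0.006085764961764539 F [-1.   1.1 -3.4] q [ 0.32  0.58  1.43  0.    1.14 -2.04] w 13.868159732657391
[ 0.4   0.24 -0.05]
```

It has entered the bore without contact. Continuing down.

send_rows(
  motion=[
    [0,0,0,0.08,0,0,0],
    [0,0,0,0.06,0,0,0],
    [0,0,0,0.04,0,0,0],
    [0,0,0,0.04,0,0,0],
    [0,0,0,0,0,0,0],
  ],
)

```text
t: 15.02
eef_pos: [516.2, 294.4, 121.3]
tool_rot: [-0.383, 0.924, 0.001, -0.0]
force: [-1.9, 4.8, -2.2]
width: 13.7
grasp_force: 30.1
```

```bash
python3 -c "
from h import *
go(517.5,296.5,225);print(get_obs()['ft_torque'].round(2))"
```

```text
pos [516.2 294.4 121.3] xyaw 225.0 tilt [-9.e-04  9.e-04 -1.e+00] shift [-0.048  0.011  0.   ] turnz 0.004825277775870518 F [-1.9  4.8 -2.2] q [ 0.32  0.59  1.44  0.    1.11 -2.04] w 13.71977650393257
[ 1.14  0.59 -0.04]
```

The key has gone below the mouth without resistance, so it is in the keyway. Easing sideways and continuing.

send_rows(
  motion=[
    [0,-0.01,0.012,0.04,0,0,0],
    [0,0,0,0.06,0,0,0],
    [0,0,0,0.08,0,0,0],
    [0,0,0,0.08,0,0,0],
    [0,0,0,0.04,0,0,0],
    [0,0,0,0,0,0,0],
  ],
)

```text
t: 15.78
eef_pos: [516.2, 294.9, 106.2]
tool_rot: [-0.383, 0.924, 0.0, -0.0]
force: [-3.0, 4.8, -0.8]
width: 13.7
grasp_force: 30.0
```

```bash
python3 -c "
from h import *
go(517.5,296.5,225);print(get_obs()['ft_torque'].round(2))"
```

```text
pos [516.2 294.9 106.2] xyaw 225.1 tilt [-9.e-04  2.e-04 -1.e+00] shift [-0.041  0.004 -0.   ] turnz 0.005152469503840962 F [-3.   4.8 -0.8] q [ 0.32  0.61  1.45  0.    1.08 -2.04] w 13.691139100604698
[ 0.96  0.65 -0.06]
```

send_rows(
  motion=[
    [0,-0.003,0.014,0.04,0,0,0],
    [0,0,0,0.06,0,0,0],
    [0,0,0,0.06,0,0,0],
    [0,0,0,0.06,0,0,0],
    [0,0,0,0.04,0,0,0],
    [0,0,0,0,0,0,0],
  ],
)

```text
t: 16.52
eef_pos: [516.3, 295.4, 94.3]
tool_rot: [-0.383, 0.924, -0.0, 0.0]
force: [-4.0, 1.5, 5.6]
width: 13.8
grasp_force: 30.0
```

```bash
python3 -c "
from h import *
go(517.5,296.5,225);print(get_obs()['ft_torque'].round(2))"
```

```text
pos [516.3 295.4  94.3] xyaw 225.1 tilt [ 8.e-04  1.e-04 -1.e+00] shift [-0.032 -0.001  0.   ] turnz 0.005956376499500493 F [-4.   1.5  5.6] q [ 0.32  0.62  1.46 -0.    1.06 -2.03] w 13.812052712362478
[ 0.4   0.78 -0.02]
```

send_rows(
  motion=[
    [0,0.003,0,0.03,0,0,0],
    [0,0,0,0.03,0,0,0],
    [0,0,0,0,0,0,0],
  ],
)

```text
t: 16.9
eef_pos: [516.4, 295.4, 92.1]
tool_rot: [-0.383, 0.924, -0.0, 0.001]
force: [-4.8, 2.5, 11.5]
width: 14.0
grasp_force: 30.0
```

send_rows(
  motion=[
    [0,0,0,0.02,0,0,0],
    [0,0,0,0,0,0,0],
  ],
)

```text
t: 17.15
eef_pos: [516.5, 295.4, 92.0]
tool_rot: [-0.383, 0.924, -0.0, 0.001]
force: [-9.3, -0.2, 19.7]
width: 14.1
grasp_force: 30.0
```

send_rows(
  motion=[
    [0,-0.005,0.005,0.015,0,0,0],
    [0,0,0,0,0,0,0],
    [0,0,0,0,0,0,0],
  ],
)

```text
t: 17.52
eef_pos: [516.5, 295.5, 92.0]
tool_rot: [-0.383, 0.924, -0.0, 0.001]
force: [-12.6, -3.3, 27.4]
width: 13.6
grasp_force: 30.0
```

```bash
python3 -c "
from h import *
go(517.5,296.5,225);print(get_obs()['ft_torque'].round(2))
p,d=get_image('scene');cv2.imwrite('pics/scene5.png',p)
a=crop(p,205,185,255,235,11);a=np.clip(a.astype(float)*1.4,0,255).astype(np.uint8)
cv2.imwrite('pics/c7.png',a)"
```

```text
pos [516.5 295.5  92. ] xyaw 225.1 tilt [ 2.1e-03 -1.0e-04 -1.0e+00] shift [-0.029 -0.001  0.   ] turnz 0.007458780551695554 F [-12.6  -3.3  27.4] q [ 0.32  0.63  1.46 -0.    1.05 -2.03] w 13.572178850137929
[-0.41  2.07 -0.03]
```

View pics/c7.png

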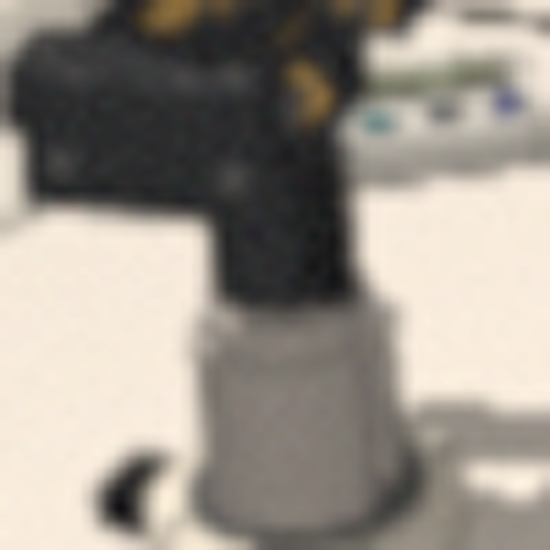

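The flange sits flush on the hub at (297,320), with no gap. I'll relieve the side load, check that it is steady, and hand in.

send_rows(
  motion=[
    [0,0.012,0.008,0,0,0,0],
    [0,0,0,0,0,0,0],
    [0,0,0,0,0,0,0],
    [0,0,0,0,0,0,0],
  ],
)

```text
t: 18.08
eef_pos: [516.4, 295.5, 92.0]
tool_rot: [-0.383, 0.924, -0.001, 0.002]
force: [-7.4, -2.7, 23.4]
width: 13.9
grasp_force: 30.0
```

```bash
python3 -c "
from plant import *
print(close_job())"
```

```text
the job is handed in; nothing more can be done
None
```

I pressed the round key and then the square key fully down, without touching the bar key. The keyed shaft is in the drive's hub with its flange flush, and it is still gripped and held down at about 23 N. The job is handed in at about 18 s of the 64 s allowed; no verdict came back.

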